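Scrape out the crusher's dog-leg drip gutter

TASK

Take the spring-tipped scraper from its stand and scrape the crusher's dog-leg gutter clean in one slow, steady pass, a few centimetres a second: set the tip on the gutter floor at the closed end, behind the jammed metal slug, and follow the gutter round both bends and off the open end, so that the slug drops into the catch tray. The gutter plate slopes by an unknown amount, so feel your way: keep the sprung tip pressed lightly on the floor all along, neither lifting off nor pushing its spring home. Then stand the scraper back in its stand as it was, and leave the other things where they are.

Things in the scene. Friction and masses are not known exactly. Their poses are not given: they have to be found in the camera images.
- chute: Grey cradle fixed to the cart (base 300 x 110 mm) carrying an aluminium plate with a walled dog-leg gutter, and a steel catch tray at its open end. Origin: in its underside, on the cart top; x along the gutter from closed to open end, y left, z up. The plate rocks on a stiff cross pivot at x = -52 mm (floor there 60 mm up); its slope, up to 0.11 rad either way, is not measured here.
- seam_start (a point): Gutter centre line 13 mm from its closed wall, chute frame (-92, 18) mm: the pass begins here. The line runs straight to seam_bend1, seam_bend2, then seam_end. Gutter 18 mm wide between walls 10 mm high, 6 mm thick. Its height is that of a level floor (60 mm); the true floor is up to 5 mm higher or lower.
- seam_bend1 (a point): Centre line at the first bend, chute frame (-35, 18) mm; height as for a level plate.
- seam_bend2 (a point): Centre line at the second bend, chute frame (27, -18) mm; height as for a level plate.
- seam_end (a point): Centre line 6 mm before the open end, chute frame (89, -18) mm; height as for a level plate (true floor up to 16 mm higher or lower).
- tray_floor (a point): Middle of the open part of the catch tray's floor, 13 mm above the cart. The tray is 100 mm wide, its rim 34 mm above the cart; it reaches from under the plate, 37 mm before the gutter's open end, to 83 mm past it.
- slug: Dark steel disc, 14 mm across, 8 mm thick, 12 g, lying flat in the first straight of the gutter, 34 to 46 mm ahead of seam_start. Origin: centre of its underside.
- scraper: Upright scraper, 180 g. Origin: underside of its round collar (42 mm across, 6 mm thick); z up along the tool. Above, a square wooden handle 24 x 24 mm, faces square to x and y, from 6 to 81 mm above the origin; below, a 16 mm round sleeve to 55 mm and a 10 mm flat-ended spring tip to 95 mm below the origin. It starts hanging by the collar in the stand.
- tip (a joint): How far the scraper's spring tip is pushed in (m): 0 free, 0.009 home. Takes 1 N to start moving and 0.6 N more per mm.
- tip_end (a point): Centre of the flat end of the spring tip.
- stand: Grey square block fixed to the cart, 70 x 70 x 105 mm high, with a 24 mm square hole straight down through its middle; the scraper's collar rests on its top. Origin: centre of its underside.
- funnel: Bystander: black funnel, mouth down, 110 mm across, 115 mm tall. Origin at its underside.
- bottle: Bystander: empty capped glass bottle, 66 mm across, 210 mm tall. Origin at its underside.
- can_a: Bystander: flattened gold can, 66 mm across, 20 mm tall, beyond the chute.
- can_b: Bystander: flattened gold can, as can_a, to the left of the chute.
- jar: Bystander: glass jar, 72 mm across, 100 mm tall. Origin at its underside.
- wrench: Bystander: wrench 160 mm long, lying flat.
There are look-alikes about, which are no part of the job. Of the things that look like the stand, take the one that is farthest to the robot's right at the start.

How it is judged (in metres and radians):
On the way, in this order (a step that is already met when the one before it is completed fails the run):
1. the tip is pressed on the gutter floor at the closed end (within 10 mm of seam_start) (horizontal distance between tip_end and seam_start below 0.01 m and value of joint tip above 0.0008 m), for 0.1 s.
2. still pressed, it passes the first bend (within 7 mm) (horizontal distance between tip_end and seam_bend1 below 0.007 m and value of joint tip above 0.0008 m), for 0.02 s.
3. still pressed, it passes the second bend (within 7 mm) (horizontal distance between tip_end and seam_bend2 below 0.007 m and value of joint tip above 0.0008 m), for 0.02 s.
4. still pressed, it reaches the open end (within 7 mm of seam_end) (horizontal distance between tip_end and seam_end below 0.007 m and value of joint tip above 0.0008 m), for 0.02 s.
At the end, for the whole second after the job is handed in: The slug lies at rest inside the catch tray, and the scraper hangs at rest in the stand: collar on the stand's top (within 4 mm), within 8 mm of its middle, upright within 0.08 rad (x of slug in the frame of chute between 0.058 and 0.178 m and y of slug in the frame of chute between -0.052 and 0.052 m and z of slug in the frame of chute below 0.032 m and linear speed of each of slug, scraper below 0.02 m/s and horizontal distance between scraper and stand below 0.008 m and z of scraper in the frame of stand between 0.101 and 0.109 m and angle between scraper's own z axis and vertical below 0.08 rad); the robot touches nothing.
It fails at once if the tip is off the floor (pushed in less than 0.4 mm) low over the gutter between its ends: less than 92 mm above the cart, from 17 mm past seam_start to 11 mm before seam_end (x of tip_end in the frame of chute between -0.075 and 0.078 m and y of tip_end in the frame of chute between -0.03 and 0.03 m and z of tip_end in the frame of chute below 0.092 m and value of joint tip below 0.0004 m).
It fails at once if the spring tip is pushed home (8.5 mm or more) (value of joint tip above 0.0085 m).
It fails at once if the scraper moves faster than 0.10 m/s along the gutter (x of tip_end in the frame of chute between -0.075 and 0.078 m and y of tip_end in the frame of chute between -0.03 and 0.03 m and z of tip_end in the frame of chute below 0.092 m and linear speed of scraper above 0.1 m/s).
It fails at once if the scraper is shoved against the chute with more than 22 N (contact force between scraper and chute above 22 N).
It fails at once if a bystander is moved by more than 30 mm (distance of any of funnel, bottle, can_a, can_b, jar, wrench from where it was at the start of the episode above 0.03 m).
It also fails if it takes over 72 s, if anything falls off the work surface, if the arm or the gripper's body presses on something with over 40 N, if the wrist force passes 120 N, or if a joint passes its speed limit or range.

ROBOT

A 7-joint arm with a two-finger parallel gripper is mounted at the origin on the work surface. World frame = base frame: x ahead of the robot, y to its left, z up, the work surface at z = 0. Lengths are in m, angles in degrees, forces in N, time in s.
With the tool pointing down it reaches from about 0.425 to 0.925 m from the base axis. Payload 6.8 kg.
Tool frame: the origin (TCP) lies midway between the tips of the shut fingers; the grasp point (between the pads) lies r.grip_point_offset behind it (r.grip_point_offset is the distance from the TCP to the grasp point, in m); z points along the fingers, y is the line along which they close (so a half turn about z gives the same grasp; the last joint's range is limited). The gripper opens to 88 mm and grips with 3 to 60 N. Pads are 20 mm wide; open, the fingers measure 115 mm over their backs; the gripper's body (75 mm by 178 mm) begins 61 mm behind the grasp point.
Start: joints at [-80.907, 27.33, 1.283, 89.118, -0.659, 63.558, -4.761], TCP at [0.178, 0.651, 0.223] pointing down, gripper open.
Joint ranges: [-169.35, 169.35], [-19.33, 120.38], [-80.79, 83.38], [13.8, 139.57], [-78.32, 258.32], [9.67, 109.79], [-169.56, 169.56]. Speed limits (degrees/s): [136.94, 136.94, 180, 180, 180, 180, 180].

INTERFACE

Orientations are given as a 3x3 rotation matrix whose columns are the frame's x, y, z axes.
In Python, from cell import r gives the robot as it stands.
- The arm moves only by the tool send_rows, never from a script. Its argument "rows" is one flat list of numbers, 4 for each row, row after row: the shift along the tool's x, y, z each as a share of 0.25 m, from -1 to 1, then the turn about the tool's z as a share of 360 degrees, from -1 to 1. In form: [tx, ty, tz, twist, tx, ty, tz, twist, ...]. A call has 1 to 10 rows; each row shifts and turns the commanded pose from where the row before left it, along the tool's axes as they then stand; what a row does not reach is not made up. A row lasts 1/12 s, in which the tool goes at most 41.7 mm and 7.16 degrees, less where a joint would pass 70% of its speed; a pose out of reach is approached as far as the arm can. A call with a number of a shift or a turn outside -1 to 1 is refused whole. A call with a gripper value outside its range is refused whole. "grip" is the opening, from 0 (shut) to 1 (fully open), set as the call begins (left out, the last holds). The fingers move at their own pace and stop on an object; the grip force is fixed at half the most. Time passes only in rows, so rows that do not move let the fingers close. It gives the time, the measured TCP pose, the force, the opening and the grip force at its end, in the units of the state.
- r.get_obs(): the state, without advancing time (a new reading comes with each control period).
- r.snapshot(name): name is "scene" or "top" or "wrist"; returns the picture (400x640x3 uint8, blue, green, red); there is no depth.
- r.camera_info(name): a dict with "K" (3x3 intrinsics, pixels), "cam_to_world" (4x4, takes a point from camera to world coordinates); the wrist camera has in their place "hand_eye" (4x4, takes a point from camera to tool coordinates, whose origin is the TCP and whose axes are the flange's). Camera axes: x right, y up, looking along -z (the intrinsics and any distortion apply to the point x, -y, -z); pixel columns grow to the right and rows downward; lengths in m; the calibration is good to about 2 mm. The wrist camera is an equidistant fisheye: a pixel r from the principal point sees the ray r / f radians off the axis. A picture is of the moment at which its call begins: read the wrist's pose just before it. camera_info takes no time and is no camera call.
- r.sign_off(): hands the job in; it is judged then, once.
Trained networks look in the newest picture that a camera, given by its name, has taken for a name from the list of things; names that differ only in an ending like _2 or _b are one class to them, and where a whole thing is asked for, a point or a joint stands for the part that bears it (a point fixed in the world has none). Each returns a list of dicts, best first, with "p" (0 to 1); they miss things now and then, are a little off and sometimes report something else, mostly with a low value. They report only what shows in the picture. A call takes as long as a camera call. They do not tell look-alikes from the thing itself.
- r.search_frame(camera, name): "extent" ([left, top, right, bottom] in pixels, round what is visible of it).
- r.regions_of(camera, name): "pixels" (400x640 bool, what is visible of it) and "extent" ([left, top, right, bottom] in pixels, round what is visible of it).
- r.pinpoint(camera, name): "at" ([column, row] in pixels: a listed point, or the origin of a listed thing).
The state is a dict: "t": time; "joint_pos": joint angles; "joint_vel": joint speeds; "tau": joint torques, N m; "ee_pos": TCP position; "eef_rot": TCP orientation; "ft_force": force on the tool from outside, world axes, zero at the start; "moment": the same for the moment, N m; "finger_gap": finger opening in m; "grasp_force": force on a finger pad.
Only numpy, scipy, OpenCV 4.12 (cv2) and the standard library are available. Lean on these libraries where they do the work, as an engineer would, in place of code of your own. Each camera call takes 0.05 s, during which the arm holds its last target. There are 200 camera calls.

## Working session

There is one attempt and no reset: what is moved stays moved. The work goes in short steps, Python scripts to look and compute and a tool call to move; the robot and the scene stay as the last step left them, time stands still between calls to the robot, and variables do not carry over. Pictures are saved under pics/ and viewed, at most 10 in all, crops included, and the job is handed in when it is done.

Besides the shell and the picture viewer there is one more tool, called after ">>>" as a command line: name --argument value ..., lists and objects as JSON in quotes. send_rows: Moves the arm, as the interface text tells. Its arguments: {"type":"object","properties":{"rows":{"type":"array"},"grip":{"type":"number"}},"required":["rows"]}

```bash
mkdir -p pics; ls; cat > h.py <<'E'
import numpy as np, cv2
from cell import r
E
python3 - <<'E'
from h import *
o=r.get_obs()
for k in o: print(k,np.round(o[k],4).tolist())
print(r.grip_point_offset)
for c in ['scene','top','wrist']:
    im=r.snapshot(c); cv2.imwrite(f'pics/{c}0.png',im); ci=r.camera_info(c)
    print(c,{k:(np.round(v,4).tolist() if not isinstance(v,str) else v) for k,v in ci.items()})
    for n in ['chute','stand','scraper','slug','seam_start','seam_bend1','seam_bend2','seam_end','tray_floor','tip_end']:
        print(n,[(round(float(d['p']),2),np.round(d['at']).tolist()) for d in r.pinpoint(c,n)])
E
```

```text
pics
t 0.0
joint_pos [-80.9067, 27.3737, 1.2821, 89.1759, -0.6582, 63.5581, -4.7636]
joint_vel [0.0021, 0.0419, -0.0715, -0.021, 0.1316, 0.0002, 0.0204]
tau [0.0004, -58.2841, 1.5344, -27.2614, -0.0545, 0.017, 0.0002]
ee_pos [0.1779, 0.6505, 0.2217]
eef_rot [[-0.9646, 0.2637, -0.0003], [0.2637, 0.9646, -0.0017], [-0.0002, -0.0017, -1.0]]
ft_force [1.1633, 0.0781, -0.4505]
moment [-0.0154, 0.0499, -0.0586]
grasp_force 0.0
finger_gap 0.0877
0.0187
scene {'K': [[457.9604, 0.0, 318.9862], [0.0, 457.9604, 196.911], [0.0, 0.0, 1.0]], 'cam_to_world': [[0.583, -0.5888, 0.5599, 1.0468], [0.8122, 0.4387, -0.3845, -0.3847], [-0.0192, 0.6789, 0.734, 0.8014], [0.0, 0.0, 0.0, 1.0]]}
chute []
stand [(0.85, [215.0, 207.0]), (0.59, [298.0, 196.0]), (0.55, [198.0, 259.0])]
scraper [(0.62, [184.0, 223.0])]
slug []
seam_start [(0.87, [369.0, 205.0])]
seam_bend1 [(0.95, [348.0, 214.0]), (0.84, [313.0, 219.0])]
seam_bend2 [(0.95, [348.0, 214.0]), (0.84, [313.0, 219.0])]
seam_end [(0.92, [292.0, 227.0])]
tray_floor [(0.89, [275.0, 261.0])]
tip_end [(0.72, [348.0, 216.0])]
top {'K': [[442.8295, 0.0, 314.032
[... 368 characters left out ...]
37, [289.0, 189.0])]
seam_start [(0.66, [273.0, 180.0])]
seam_bend1 [(0.85, [324.0, 201.0])]
seam_bend2 [(0.85, [324.0, 201.0])]
seam_end [(0.78, [350.0, 205.0]), (0.2, [214.0, 111.0])]
tray_floor [(0.6, [372.0, 196.0])]
tip_end [(0.43, [287.0, 188.0]), (0.2, [318.0, 112.0])]
wrist {'K': [[309.7069, 0.0, 314.8389], [0.0, 309.7069, 199.2981], [0.0, 0.0, 1.0]], 'hand_eye': [[0.0008, 0.9604, 0.2787, 0.0776], [1.0, -0.0006, -0.0008, 0.0005], [-0.0006, 0.2787, -0.9604, -0.1621], [0.0, 0.0, 0.0, 1.0]]}
chute []
stand [(0.59, [23.0, 346.0])]
scraper [(0.54, [2.0, 371.0])]
slug []
seam_start []
seam_bend1 [(0.72, [26.0, 349.0])]
seam_bend2 [(0.72, [26.0, 349.0])]
seam_end []
tray_floor []
tip_end []
```

View pics/top0.png

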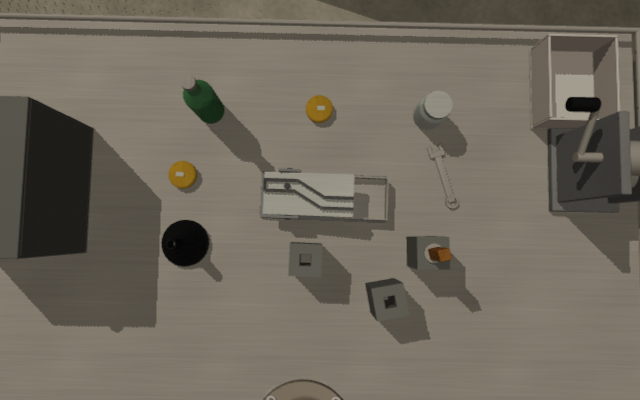

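View pics/scene0.png

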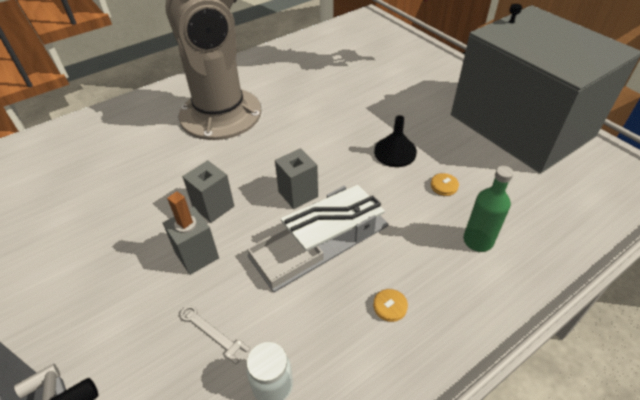

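The top picture shows the chute with its closed end at about (268,185), its open end at (353,203) and its tray reaching (388,198). The slug is at (287,186). The scraper stands in the rightmost stand at (428,253). The empty stands at (306,260) and (389,300) are decoys. The scene picture agrees: scraper at (185,220), gutter from (370,205) to (290,228).

```bash
cat >> h.py <<'E'
def ray(c,px,obs=None):
    ci=r.camera_info(c);K=np.array(ci['K']);u=(px[0]-K[0,2])/K[0,0];v=(px[1]-K[1,2])/K[1,1]
    if c=='wrist':
        th=np.hypot(u,v);s=np.sin(th)/max(th,1e-9);d=np.array([u*s,-v*s,-np.cos(th)])
        T=np.eye(4);T[:3,:3]=obs['eef_rot'];T[:3,3]=obs['ee_pos'];T=T@np.array(ci['hand_eye'])
    else: d=np.array([u,-v,-1.]);T=np.array(ci['cam_to_world'])
    d=T[:3,:3]@d;return T[:3,3],d/np.linalg.norm(d)
def tri(rays):
    A=sum(np.eye(3)-np.outer(d,d) for p,d in rays);b=sum((np.eye(3)-np.outer(d,d))@p for p,d in rays)
    X=np.linalg.solve(A,b);e=[np.linalg.norm((np.eye(3)-np.outer(d,d))@(X-p)) for p,d in rays];return X,max(e)
def atz(ra,z): p,d=ra;return p+d*(z-p[2])/d[2]
E
python3 - <<'E'
from h import *
for n,s,t in [('start',(369,205),(273,180)),('b2',(313,219),(324,201)),('end',(292,227),(350,205)),('tray',(275,261),(372,196)),('stand0',(198,259),(422,250)),('scr',(184,223),(434,255))]:
    X,e=tri([ray('scene',s),ray('top',t)]);print(n,X.round(4),round(e,4))
print('b1',atz(ray('scene',(348,214)),.06))
print(atz(ray('top',(298,185)),.06),atz(ray('top',(324,201)),.06),atz(ray('top',(273,180)),.06),atz(ray('top',(350,205)),.06))
E
```

```text
start [0.5715 0.075  0.0672] 0.0031
b2 [ 0.5271 -0.041   0.0602] 0.003
end [ 0.5212 -0.0953  0.0672] 0.0017
tray [ 0.545  -0.1531  0.0226] 0.0009
stand0 [ 0.4208 -0.2768 -0.008 ] 0.0014
scr [ 0.4138 -0.2754  0.1057] 0.0003
b1 [0.55845336 0.02441971 0.06      ]
[0.56394908 0.02120638 0.06      ] [ 0.52872576 -0.03841466  0.06      ] [0.57421543 0.07815902 0.06      ] [ 0.52080887 -0.09743195  0.06      ]
```

>>> send_rows --rows '[0, 0, -0.08, -0.0142, 0, 0, -0.08, -0.0142, 0, 0, -0.08, -0.0142, -0.02, -0.133, 0, 0, -0.02, -0.133, 0, 0, -0.02, -0.133, 0, 0, -0.02, -0.133, 0, 0, -0.02, -0.133, 0, 0, -0.02, -0.133, 0, 0]' --grip 1

```text
t: 2.4
ee_pos: [0.2083, 0.45, 0.2827]
eef_rot: [[-1.0, -0.001, 0.0], [-0.001, 1.0, 0.0], [-0.0, 0.0, -1.0]]
ft_force: [0.7, -0.1, 0.6]
finger_gap: 0.0876
grasp_force: 0.0
```

>>> send_rows --rows '[-0.073, -0.113, 0, 0, -0.073, -0.113, 0, 0, -0.073, -0.113, 0, 0, -0.073, -0.113, 0, 0, -0.073, -0.113, 0, 0, -0.073, -0.113, 0, 0, -0.073, -0.113, 0, 0, -0.073, -0.113, 0, 0, -0.073, -0.113, 0, 0, -0.073, -0.113, 0, 0]'

```text
t: 3.23
ee_pos: [0.3915, 0.1678, 0.283]
eef_rot: [[-1.0, -0.001, 0.001], [-0.001, 1.0, 0.001], [-0.001, 0.001, -1.0]]
ft_force: [0.6, 0.2, -0.8]
finger_gap: 0.0878
grasp_force: 0.0
```

>>> send_rows --rows '[-0.073, -0.113, 0, 0, -0.073, -0.113, 0, 0, -0.073, -0.113, 0, 0, -0.073, -0.113, 0, 0, -0.073, -0.113, 0, 0, 0, 0, 0.1, 0, 0, 0, 0.1, 0, 0, 0, 0, 0, 0, 0, 0, 0]'

```text
t: 3.98
ee_pos: [0.4815, 0.028, 0.2322]
eef_rot: [[-1.0, -0.001, -0.002], [-0.001, 1.0, -0.001], [0.002, -0.001, -1.0]]
ft_force: [-0.9, -0.1, 0.7]
finger_gap: 0.0878
grasp_force: 0.0
```

```bash
python3 - <<'E'
from h import *
o=r.get_obs();im=r.snapshot('wrist');cv2.imwrite('pics/w1.png',im)
import pickle
R={}
for n in ['chute','slug','seam_start','seam_bend1','seam_bend2','seam_end','tray_floor','stand','scraper']:
    R[n]=[(round(float(d['p']),2),d['at']) for d in r.pinpoint('wrist',n)]
    for p,a in R[n]: print(n,p,np.round(a),atz(ray('wrist',a,o),.06 if 'seam' in n or n=='slug' else .013 if 'tray' in n else 0.105 if n!='chute' else 0).round(4))
pickle.dump((o,R),open('w1.pkl','wb'))
E
```

```text
chute 0.7 [288. 217.] [ 0.5429 -0.0072  0.    ]
slug 0.54 [328. 247.] [0.5593 0.045  0.06  ]
slug 0.43 [486. 239.] [0.5544 0.2551 0.06  ]
seam_start 0.68 [362. 248.] [0.5619 0.0851 0.06  ]
seam_bend1 0.95 [259. 218.] [ 0.5232 -0.0354  0.06  ]
seam_bend1 0.94 [313. 246.] [0.5588 0.027  0.06  ]
seam_bend2 0.95 [259. 218.] [ 0.5232 -0.0354  0.06  ]
seam_bend2 0.94 [313. 246.] [0.5588 0.027  0.06  ]
seam_end 0.84 [211. 216.] [ 0.5213 -0.095   0.06  ]
seam_end 0.22 [292. 218.] [0.5233 0.0023 0.06  ]
tray_floor 0.9 [187. 218.] [ 0.5413 -0.1489  0.013 ]
stand 0.91 [294. 108.] [0.3996 0.0091 0.105 ]
stand 0.8 [161.  53.] [ 0.3363 -0.125   0.105 ]
stand 0.69 [113. 133.] [ 0.4136 -0.1897  0.105 ]
stand 0.17 [ 63. 142.] [ 0.4161 -0.2731  0.105 ]
scraper 0.56 [ 67. 144.] [ 0.419  -0.2668  0.105 ]
```

View pics/w1.png

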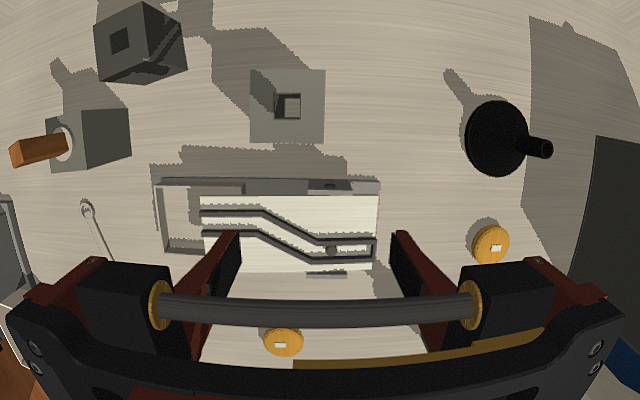

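The wrist picture shows the whole gutter: closed end at (375,246), slug at (331,251), bends at (313,246) and (259,218), open end at (203,217). The scraper is at far left (65,145). I'll take two more overhead views.

>>> send_rows --rows '[-0.14, 0.02, 0, 0, -0.14, 0.02, 0, 0, -0.14, 0.02, 0, 0, -0.14, 0.02, 0, 0, 0, 0, 0, 0, 0, 0, 0, 0]'

```text
t: 4.98
ee_pos: [0.6232, 0.0485, 0.2317]
eef_rot: [[-1.0, -0.001, -0.001], [-0.001, 1.0, -0.001], [0.001, -0.001, -1.0]]
ft_force: [-0.7, -1.1, -0.1]
finger_gap: 0.088
grasp_force: 0.0
```

```bash
cat > look.py <<'E'
from h import *
import pickle,sys
o=r.get_obs();im=r.snapshot('wrist');cv2.imwrite(f'pics/{sys.argv[1]}.png',im)
R={}
for n in sys.argv[2:]:
    R[n]=[(round(float(d['p']),2),d['at']) for d in r.pinpoint('wrist',n)]
    for p,a in R[n]: print(n,p,np.round(a),atz(ray('wrist',a,o),.06 if 'seam' in n or n=='slug' else .013 if 'tray' in n else 0.105 if n!='chute' else 0).round(4))
pickle.dump((o,R),open(sys.argv[1]+'.pkl','wb'))
E
python3 look.py w2 chute slug seam_start seam_bend1 seam_end tray_floor
```

```text
chute 0.72 [270. 112.] [ 0.5457 -0.0077  0.    ]
chute 0.32 [181.  99.] [ 0.5217 -0.1289  0.    ]
slug 0.51 [314. 129.] [0.5644 0.0481 0.06  ]
seam_start 0.74 [349. 128.] [0.5626 0.0861 0.06  ]
seam_bend1 0.81 [238.  95.] [ 0.5252 -0.0337  0.06  ]
seam_bend1 0.8 [295. 125.] [0.5601 0.0276 0.06  ]
seam_bend1 0.72 [439. 253.] [0.713  0.2069 0.06  ]
seam_end 0.81 [186.  99.] [ 0.5259 -0.0961  0.06  ]
tray_floor 0.89 [166. 114.] [ 0.5399 -0.1457  0.013 ]
tray_floor 0.32 [185.  96.] [ 0.5184 -0.1177  0.013 ]
```

>>> send_rows --rows '[0, -0.14, 0, 0, 0, -0.14, 0, 0, 0, -0.14, 0, 0, 0, -0.14, 0, 0, 0, 0, 0, 0, 0, 0, 0, 0]'

```text
t: 5.83
ee_pos: [0.6216, -0.0947, 0.2332]
eef_rot: [[-1.0, 0.004, 0.001], [0.004, 1.0, -0.0], [-0.001, -0.0, -1.0]]
ft_force: [0.3, 0.2, -0.9]
finger_gap: 0.0875
grasp_force: 0.0
```

```bash
python3 look.py w3 chute slug seam_start seam_bend1 seam_end tray_floor scraper stand
```

```text
chute 0.78 [382. 113.] [ 0.5448 -0.007   0.    ]
slug 0.69 [439. 132.] [0.5621 0.0472 0.06  ]
seam_start 0.95 [468. 135.] [0.5635 0.0853 0.06  ]
seam_start 0.16 [184. 256.] [ 0.717  -0.2631  0.06  ]
seam_bend1 0.93 [420. 128.] [0.5597 0.0245 0.06  ]
seam_bend1 0.71 [370.  96.] [ 0.5261 -0.0338  0.06  ]
seam_end 0.87 [312.  92.] [ 0.5225 -0.0968  0.06  ]
scraper 0.6 [144.   6.] [ 0.4179 -0.2711  0.105 ]
stand 0.82 [183.  26.] [ 0.4506 -0.2226  0.105 ]
stand 0.6 [391.   7.] [ 0.4383 -0.0206  0.105 ]
stand 0.51 [151. 160.] [ 0.5853 -0.2644  0.105 ]
stand 0.35 [369.  94.] [ 0.5272 -0.0434  0.105 ]
```

View pics/w3.png

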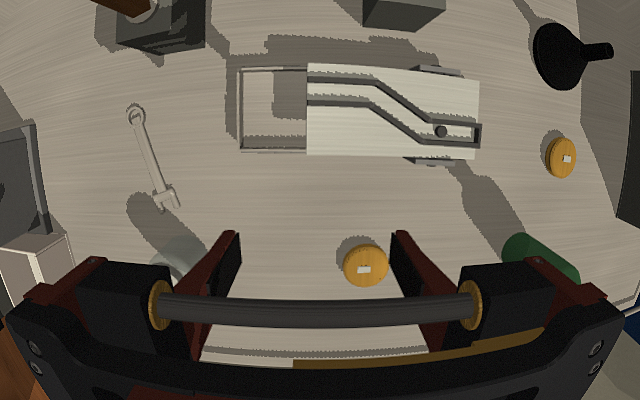

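The picture shows the gutter from about (305,90) at the open end, via bends (372,95) and (421,128), to the closed end at (478,133). The slug is at (440,131). Next I'll fit the chute pose over the three wrist views.

```bash
cat > fit.py <<'E'
from h import *
import pickle
from scipy.optimize import least_squares
M={'start':(-92,18),'b1':(-35,18),'b2':(27,-18),'end':(89,-18),'tray':(136,0),'chute':(0,0)}
rays=[]
def add(n,c,px,o,w=1): rays.append((n,)+ray(c,px,o)+(w,))
for k in ['w1','w2','w3']:
    o,R=pickle.load(open(k+'.pkl','rb'))
    for a,b in [('start','seam_start'),('end','seam_end'),('chute','chute')]: add(a,'wrist',R[b][0][1],o)
    for p,a in R['seam_bend1'][:2]:
        X=atz(ray('wrist',a,o),.06); add('b1' if X[1]>0 else 'b2','wrist',a,o)
def pt(q,n):
    x,y=np.array(M[n])/1000;z={'tray':.013,'chute':0}.get(n,.06+np.tan(q[3])*(x+.052))
    c,s=np.cos(q[2]),np.sin(q[2]);return np.array([q[0]+c*x-s*y,q[1]+s*x+c*y,z])
def res(q,full=False):
    out=[]
    for n,p,d,w in rays:
        v=pt(q,n)-p;e=w*(v-d*(d@v));out+=list(e[:2]*1000)
    return np.array(out)
if __name__=='__main__':
    for fix in (0,1):
        f=(lambda q:res(np.r_[q[:3],0])) if fix else res
        s=least_squares(f,[.545,-.007,-1.57,0.],loss='soft_l1',f_scale=2)
        print(s.x[:2].round(4),np.degrees(s.x[2:]).round(2),s.cost)
        for (n,*_),e in zip(rays,f(s.x).reshape(-1,2)): print(n,e.round(1),end='; ')
        print([ (n,pt(s.x,n).round(4).tolist()) for n in M])
E
python3 fit.py
```

```text
[ 0.5431 -0.0076] [-90.63  -1.62] 19.309808148561576
start [ 0.6 -0.8]; end [1.3 0.2]; chute [ 0.1 -0.4]; b2 [0.8 1.4]; b1 [2.  0.2]; start [-0.5 -1.7]; end [-1.6  1.3]; chute [-2.7  0.1]; b2 [-0.3 -0.1]; b1 [ 1.3 -0.4]; start [-1.4 -0.4]; end [1.8 0.5]; chute [-1.8 -0.6]; b1 [1.6 2.2]; b2 [-1.2 -1. ]; [('start', [0.5621, 0.0842, 0.0611]), ('b1', [0.5614, 0.0272, 0.0595]), ('b2', [0.5248, -0.0344, 0.0578]), ('end', [0.5241, -0.0964, 0.056]), ('tray', [0.5416, -0.1436, 0.013]), ('chute', [0.5431, -0.0076, 0.0])]
[ 0.543  -0.0073] [-90.78   0.  ] 21.257513177051443
start [ 0.3 -0.7]; end [ 2.2 -0.7]; chute [ 0.1 -0.1]; b2 [1.4 1.4]; b1 [2.2 0.4]; start [-0.3 -1.7]; end [-2.1  0.1]; chute [-2.7  0.3]; b2 [-0.5 -0.3]; b1 [ 1.3 -0.2]; start [-1.2 -0.7]; end [1.3 0.8]; chute [-1.8 -0.3]; b1 [1.7 2.6]; b2 [-1.4 -0.3]; [('start', [0.5623, 0.0844, 0.06]), ('b1', [0.5615, 0.0274, 0.06]), ('b2', [0.5246, -0.0341, 0.06]), ('end', [0.5238, -0.0961, 0.06]), ('tray', [0.5412, -0.1433, 0.013]), ('chute', [0.543, -0.0073, 0.0])]
```

```bash
cat >> h.py <<'E'
def projw(X,o):
    ci=r.camera_info('wrist');K=np.array(ci['K']);T=np.eye(4);T[:3,:3]=o['eef_rot'];T[:3,3]=o['ee_pos'];T=T@np.array(ci['hand_eye'])
    p=T[:3,:3].T@(np.asarray(X)-T[:3,3]);x,y,z=p[0],-p[1],-p[2];h=np.hypot(x,y);th=np.arctan2(h,z)
    return np.array([K[0,2]+K[0,0]*th*x/h,K[1,2]+K[1,1]*th*y/h])
E
cat > ov.py <<'E'
from h import *
import pickle
Q=[.5431,-.0076,np.radians(-90.65),np.radians(-1.0)]
def P(x,y,h,q=Q):
    c,s=np.cos(q[2]),np.sin(q[2]);x/=1000;y/=1000
    return [q[0]+c*x-s*y,q[1]+s*x+c*y,.06+h/1000+np.tan(q[3])*(x+.052)]
C=[(-105,18),(-35,18),(27,-18),(95,-18)]
def off(d):
    n=[]
    dirs=[np.array(C[i+1])-C[i] for i in range(3)];dirs=[v/np.linalg.norm(v) for v in dirs]
    N=[np.array([-v[1],v[0]]) for v in dirs]
    pts=[C[0]+N[0]*d]
    for i in (0,1): b=N[i]+N[i+1];b/=np.linalg.norm(b);pts.append(C[i+1]+b*d/(b@N[i]))
    pts.append(C[3]+N[2]*d);return pts
out=[]
for k,(x0,y0) in [('w2',(165,75)),('w3',(290,70))]:
    o,_=pickle.load(open(k+'.pkl','rb'));im=cv2.imread(f'pics/{k}.png');S=4
    cr=cv2.resize(im[y0:y0+75,x0:x0+200],None,fx=S,fy=S,interpolation=cv2.INTER_CUBIC)
    for d,h,col in [(9,10,(0,0,255)),(-9,10,(0,0,255)),(15,10,(255,0,0)),(-15,10,(255,0,0)),(0,0,(0,200,0))]:
        px=np.array([(projw(P(*p,h),o)+.5-(x0,y0))*S for p in off(d)])
        cv2.polylines(cr,[np.int32(px*16)],False,col,1,cv2.LINE_AA,4)
    out.append(cr)
cv2.imwrite('pics/ov.png',np.vstack(out))
E
python3 ov.py
```

```text
(no output)
```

View pics/ov.png

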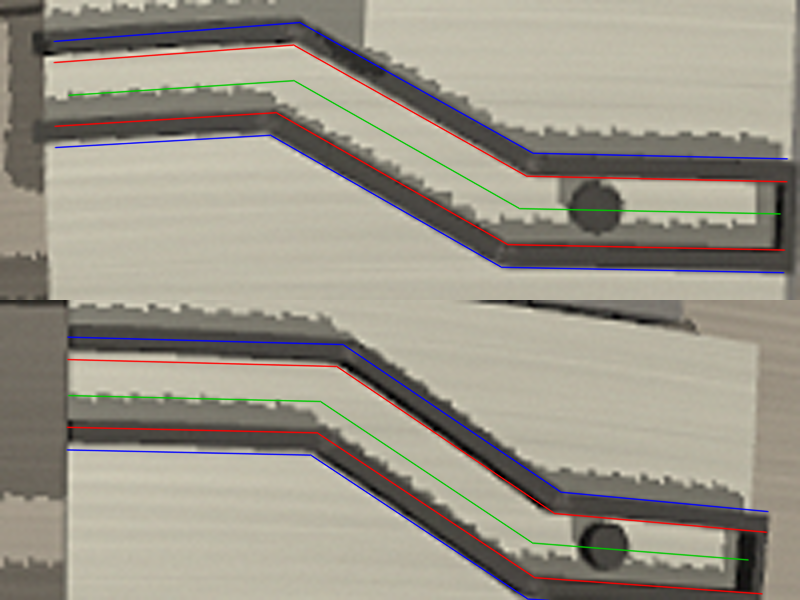

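The overlay fits at the closed end. At the open end the true walls lie about 2.5 px nearer the image top, so the yaw and slope need refining. I'll fit those to the dark walls numerically.

```bash
cat > ref.py <<'E'
from ov import *
from scipy.optimize import minimize
from scipy.ndimage import map_coordinates
V=[]
for k in ['w1','w2','w3']:
    o,_=pickle.load(open(k+'.pkl','rb'));g=cv2.GaussianBlur(cv2.cvtColor(cv2.imread(f'pics/{k}.png'),cv2.COLOR_BGR2GRAY),(0,0),.7).astype(float);V.append((o,np.minimum(g,110)))
def samp(d):
    p=np.array(off(d));return np.vstack([p[i]+(p[i+1]-p[i])*t for i in range(3) for t in np.linspace(.03,.97,25)])
S=[(np.vstack([samp(d) for d in (10.5,12,13.5,-10.5,-12,-13.5)]),1),(np.vstack([samp(d) for d in (17,-17)]),-.5)]
def cost(q,vs=V):
    c=0
    for o,g in vs:
        for pts,w in S:
            px=np.array([projw(P(x,y,10,q),o) for x,y in pts]);c+=w*map_coordinates(g,[px[:,1],px[:,0]],order=1).mean()
    return c
def run(vs,q0):
    sc=np.array([.003,.003,.02,.03])
    s=minimize(lambda u:cost(q0+u*sc,vs),np.zeros(4),method='Nelder-Mead',options=dict(initial_simplex=np.vstack([np.zeros(4),np.eye(4)]),xatol=.01,fatol=.01,maxiter=250))
    return q0+s.x*sc,s.fun
for nm,vs in [('all',V),('w23',V[1:]),('w12',V[:2])]:
    for sl in (-.03,.04):
        q,f=run(vs,np.array([.5425,-.0076,np.radians(-91.2),sl]));print(nm,q[:2].round(4),np.degrees(q[2:]).round(2),round(f,2))
E
python3 ref.py
```

```text
Traceback (most recent call last):
  File "ref.py", line 22, in <module>
    q,f=run(vs,np.array([.5425,-.0076,np.radians(-91.2),sl]));print(nm,q[:2].round(4),np.degrees(q[2:]).round(2),round(f,2))
        ~~~^^^^^^^^^^^^^^^^^^^^^^^^^^^^^^^^^^^^^^^^^^^^^^^^^^
  File "ref.py", line 18, in run
    s=minimize(lambda u:cost(q0+u*sc,vs),np.zeros(4),method='Nelder-Mead',options=dict(initial_simplex=np.vstack([np.zeros(4),np.eye(4)]),xatol=.01,fatol=.01,maxiter=250))
  File "ref.py", line 18, in <lambda>
    s=minimize(lambda u:cost(q0+u*sc,vs),np.zeros(4),method='Nelder-Mead',options=dict(initial_simplex=np.vstack([np.zeros(4),np.eye(4)]),xatol=.01,fatol=.01,maxiter=250))
                        ~~~~^^^^^^^^^^^^
  File "ref.py", line 14, in cost
    px=np.array([projw(P(x,y,10,q),o) for x,y in pts]);c+=w*map_coordinates(g,[px[:,1],px[:,0]],order=1).mean()
                 ~~~~~^^^^^^^^^^^^^^^
  File "h.py", line 15, in projw
    ci=r.camera_info('wrist');K=np.array(ci['K']);T=np.eye(4);T[:3,:3]=o['eef_rot'];T[:3,3]=o['ee_pos'];T=T@np.array(ci['hand_eye'])
ValueError: time passes only in moves, steps and waits
```

```bash
sed -i "s/    ci=r.camera_info('wrist');K=np.array(ci\['K'\]);T=np.eye(4)/    ci=WI;K=np.array(ci['K']);T=np.eye(4)/" h.py; echo "WI=r.camera_info('wrist')" >> h.py; sed -i 's/p=T\[:3,:3\].T@(np.asarray(X)-T\[:3,3\]);x,y,z=p\[0\],-p\[1\],-p\[2\]/p=(np.asarray(X)-T[:3,3])@T[:3,:3];x,y,z=p[...,0],-p[...,1],-p[...,2]/; s/return np.array(\[K\[0,2\]+K\[0,0\]\*th\*x\/h,K\[1,2\]+K\[1,1\]\*th\*y\/h\])/return np.stack([K[0,2]+K[0,0]*th*x\/h,K[1,2]+K[1,1]*th*y\/h],-1)/' h.py
sed -i 's/px=np.array(\[projw(P(x,y,10,q),o) for x,y in pts\])/px=projw(np.array(P(pts[:,0].copy(),pts[:,1].copy(),10,q)).T,o)/' ref.py; time python3 ref.py
```

```text
all [ 0.5417 -0.0078] [-90.6    1.28] 54.18
all [ 0.5417 -0.0078] [-90.6    1.26] 54.18
w23 [ 0.5423 -0.0082] [-91.3   -0.55] 29.86
w23 [ 0.5423 -0.0082] [-91.3   -0.58] 29.86
w12 [ 0.5411 -0.0078] [-89.97   1.49] 35.01
w12 [ 0.5412 -0.0076] [-90.17   1.55] 35.01
real	0m0.926s
user	0m1.440s
sys	0m0.052s
```

>>> send_rows --rows '[0.083, -0.118, -0.02, 0, 0.083, -0.118, -0.02, 0, 0.083, -0.118, -0.02, 0, 0.083, -0.118, -0.02, 0, 0.083, -0.118, -0.02, 0, 0.083, -0.118, -0.02, 0, 0, 0, 0, 0, 0, 0, 0, 0]'

```text
t: 6.95
ee_pos: [0.4968, -0.2709, 0.2633]
eef_rot: [[-1.0, 0.004, 0.001], [0.004, 1.0, -0.0], [-0.001, -0.0, -1.0]]
ft_force: [-0.8, 0.5, -0.2]
finger_gap: 0.0877
grasp_force: 0.0
```

```bash
python3 look.py w4 scraper stand; python3 - <<'E'
from h import *
im=cv2.imread('pics/w4.png');cv2.imwrite('pics/w4c.png',cv2.resize(im[0:300,160:460],None,fx=2,fy=2))
E
```

```text
scraper 0.84 [313. 112.] [ 0.4195 -0.2713  0.105 ]
stand 0.66 [379.  38.] [ 0.3397 -0.2033  0.105 ]
stand 0.56 [495. 107.] [ 0.4033 -0.0625  0.105 ]
```

View pics/w4c.png

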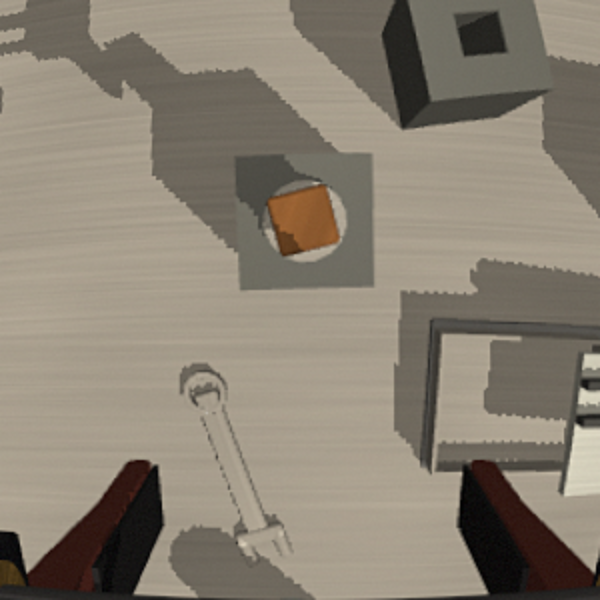

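The crop shows the scraper handle top centred at crop (304,220), which is full-frame (312,110), turned about 14° in the image. The stand centre is at full-frame (313,110).

```bash
python3 - <<'E'
from h import *
import pickle
o,R=pickle.load(open('w4.pkl','rb'))
C=[(266,199),(325,184),(341,241),(283,256)]
W=[atz(ray('wrist',(160+(x+.5)/2-.5,(y+.5)/2-.5),o),.186) for x,y in C]
print(np.mean(W,0),[np.degrees(np.arctan2(*(W[j]-W[i])[:2])) for i,j in ((0,1),(3,2))],[np.degrees(np.arctan2(*(W[j]-W[i])[1::-1]))for i,j in ((0,3),(1,2))],np.linalg.norm(W[1]-W[0]),np.linalg.norm(W[3]-W[0]))
S=[(235,155),(373,152),(375,286),(240,290)]
W=[atz(ray('wrist',(160+(x+.5)/2-.5,(y+.5)/2-.5),o),.105) for x,y in S];print(np.mean(W,0),W)
for n in ('regions_of',):
    for d in r.regions_of('wrist','stand')[:3]: print(d['p'],d['extent'])
X,e=tri([ray('wrist',R['scraper'][0][1],o),ray('scene',(184,223)),ray('top',(434,255))]);print(X,e)
E
```

```text
[ 0.4178277  -0.27216974  0.186     ] [np.float64(-14.077825036368411), np.float64(-14.504013668203106)] [np.float64(15.920897007579894), np.float64(15.486170314491783)] 0.023156335465482618 0.023041296295435533
[ 0.41745904 -0.27197597  0.105     ] [array([ 0.38298048, -0.30787523,  0.105     ]), array([ 0.38179584, -0.23761874,  0.105     ]), array([ 0.45160461, -0.23614955,  0.105     ]), array([ 0.45345523, -0.30626035,  0.105     ])]
0.88 [473.0, 76.8, 553.0, 139.9]
0.71 [350.5, 1.1, 437.3, 64.4]
0.7 [280.0, 76.2, 348.1, 145.9]
[ 0.41668631 -0.27383572  0.10911205] 0.003811695330258372
```

>>> send_rows --rows '[0, 0, 0, -0.0139, 0, 0, 0, -0.0139, 0, 0, 0, -0.0139, 0.102, 0.026, 0, 0, 0.102, 0.026, 0, 0, 0.102, 0.026, 0, 0, 0, 0, 0, 0, 0, 0, 0, 0, 0, 0, 0, 0]'

```text
t: 7.9
ee_pos: [0.4205, -0.2689, 0.2628]
eef_rot: [[-0.965, -0.262, 0.001], [-0.262, 0.965, 0.0], [-0.001, -0.0, -1.0]]
ft_force: [-0.1, -0.9, -0.6]
finger_gap: 0.088
grasp_force: 0.0
```

```bash
python3 - <<'E'
from h import *
o=r.get_obs();print(o['ee_pos'],o['eef_rot'],o['ft_force']);d=np.array([.4177,-.2720,.133])-o['ee_pos'];print(o['eef_rot'].T@d/.25)
E
```

```text
[ 0.4204856  -0.26889078  0.26277769] [[-9.65043727e-01 -2.62087690e-01  8.04828738e-04]
 [-2.62087755e-01  9.65044045e-01  2.48387425e-05]
 [-7.83205110e-04 -1.86965285e-04 -9.99999676e-01]] [-0.12349255 -0.88898528 -0.62969881]
[ 0.01441904 -0.00898479  0.51910133]
```

>>> send_rows --rows '[0.012, -0.008, 0, 0, 0, 0, 0.13, 0, 0, 0, 0.13, 0, 0, 0, 0.13, 0, 0, 0, 0.13, 0, 0, 0, 0, 0, 0, 0, 0, 0]'

```text
t: 8.48
ee_pos: [0.4162, -0.2723, 0.1317]
eef_rot: [[-0.966, -0.26, -0.004], [-0.26, 0.966, 0.001], [0.004, 0.002, -1.0]]
ft_force: [0.0, -0.3, -0.8]
finger_gap: 0.0878
grasp_force: 0.0
```

>>> send_rows --rows '[0, 0, 0, 0, 0, 0, 0, 0, 0, 0, 0, 0, 0, 0, 0, 0, 0, 0, 0, 0, 0, 0, 0, 0]' --grip 0

```text
t: 8.98
ee_pos: [0.417, -0.2727, 0.1332]
eef_rot: [[-0.966, -0.26, 0.001], [-0.26, 0.966, -0.0], [-0.001, -0.0, -1.0]]
ft_force: [-0.7, 0.4, -0.1]
finger_gap: 0.0511
grasp_force: 0.0
```

```bash
python3 - <<'E'
from h import *
for i in range(3):
    o=r.get_obs();print(o['t'],o['ee_pos'],o['finger_gap'],o['grasp_force'],o['ft_force'],o['moment']);r.snapshot('wrist')
E
```

```text
8.9833 [ 0.41701748 -0.27265625  0.13323806] 0.05108309958389347 0.0 [-0.73187329  0.39825675 -0.11798488] [ 0.06130081 -0.02878936 -0.07513771]
9.0333 [ 0.41685571 -0.27259512  0.13302564] 0.04721064842722319 0.0 [-0.02353466 -0.48549171  0.38097662] [ 0.05319554  0.01852761 -0.00021535]
9.0833 [ 0.41678816 -0.27257119  0.13288549] 0.043500179459662745 0.0 [-0.17068849 -0.51439433  0.17173304] [0.02706366 0.03646216 0.01044532]
```

>>> send_rows --rows '[0, 0, 0, 0, 0, 0, 0, 0, 0, 0, 0, 0, 0, 0, 0, 0, 0, 0, 0, 0, 0, 0, 0, 0]'

```text
t: 9.63
ee_pos: [0.4167, -0.2728, 0.1326]
eef_rot: [[-0.966, -0.26, 0.0], [-0.26, 0.966, -0.0], [-0.0, -0.0, -1.0]]
ft_force: [-0.1, -1.4, -1.0]
finger_gap: 0.0242
grasp_force: 30.0
```

>>> send_rows --rows '[0, 0, -0.04, 0, 0, 0, -0.08, 0, 0, 0, -0.08, 0, 0, 0, -0.08, 0, 0, 0, -0.08, 0, 0, 0, -0.08, 0, 0, 0, -0.06, 0, 0, 0, 0, 0, 0, 0, 0, 0]'

```text
t: 10.38
ee_pos: [0.4167, -0.2725, 0.2581]
eef_rot: [[-0.966, -0.26, 0.001], [-0.26, 0.966, 0.0], [-0.001, -0.0, -1.0]]
ft_force: [-0.0, 0.6, -3.3]
finger_gap: 0.0243
grasp_force: 30.0
```

```bash
python3 - <<'E'
from h import *
F=[]
for i in range(4):
    o=r.get_obs();im=r.snapshot('wrist');F.append(o['ft_force']);print(o['ee_pos'],o['finger_gap'],o['grasp_force'],o['ft_force'])
cv2.imwrite('pics/w5.png',im)
print(np.mean(F,0))
for n in ('tip_end','scraper'):
    for d in r.pinpoint('wrist',n):
        p,v=ray('wrist',d['at'],o);z={'tip_end':.123,'scraper':.028}[n]
        X=atz((p,v),o['ee_pos'][2]-z);print(n,d['p'],np.round(d['at']),o['eef_rot'].T@(X-o['ee_pos']))
E
```

```text
[ 0.41668813 -0.27247471  0.25805729] 0.02425886289185306 29.998730421066284 [-0.04589128  0.64987965 -3.2970273 ]
[ 0.41614665 -0.27217294  0.25712457] 0.023701186897406204 29.998664259910583 [-0.21087544  0.23118695 -2.18124007]
[ 0.41591661 -0.27202087  0.25663454] 0.023925605404854253 29.99864548444748 [ 0.60476942 -0.43753634 -2.18426708]
[ 0.41581485 -0.27209184  0.25645322] 0.024197680750684725 29.99868929386139 [ 0.99979238 -0.95854238 -2.40641842]
[ 0.33694877 -0.12875303 -2.51723822]
tip_end 0.64 [315. 195.] [-0.00134318  0.00099617  0.1229991 ]
scraper 0.98 [316. 234.] [-0.00170503  0.00198447  0.02799949]
```

View pics/w5.png

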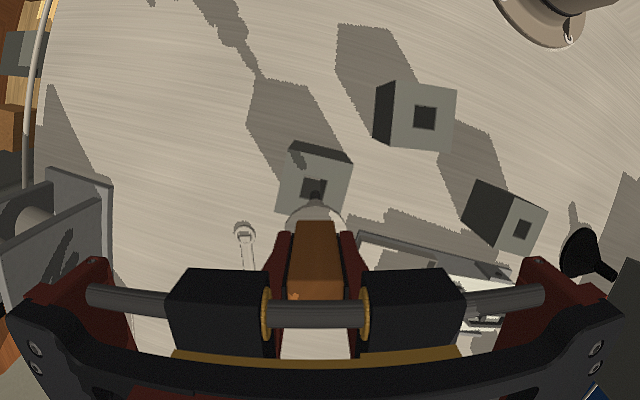

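The scraper is held upright in the gripper, with its tip showing at about (315,193). The handle at (315,260) is square between the pads.

>>> send_rows --rows '[-0.04, 0.053, 0, 0, -0.08, 0.106, 0, 0, -0.08, 0.106, 0, 0, -0.08, 0.106, 0, 0, -0.08, 0.106, 0, 0, -0.08, 0.106, 0, 0, -0.08, 0.106, 0, 0, -0.08, 0.106, 0, 0, -0.08, 0.106, 0, 0, -0.08, 0.106, 0, 0]'

```text
t: 11.52
ee_pos: [0.5348, 0.0214, 0.257]
eef_rot: [[-0.966, -0.26, -0.001], [-0.26, 0.966, -0.0], [0.001, 0.0, -1.0]]
ft_force: [0.2, -0.2, -2.4]
finger_gap: 0.024
grasp_force: 30.0
```

>>> send_rows --rows '[-0.08, 0.106, 0, 0, -0.08, 0.106, 0, 0, -0.004, 0.005, 0, 0, 0, 0, 0, 0, 0, 0, 0, 0, 0, 0, 0, 0, 0, 0, 0, 0]'

```text
t: 12.1
ee_pos: [0.5599, 0.0812, 0.2576]
eef_rot: [[-0.966, -0.257, -0.0], [-0.257, 0.966, -0.0], [0.0, -0.0, -1.0]]
ft_force: [-1.0, 0.1, -1.9]
finger_gap: 0.0241
grasp_force: 30.0
```

```bash
cat > st.py <<'E'
from h import *
import sys
T=np.array([float(v) for v in sys.argv[1:4]]);F=[];Z=[]
for i in range(3):
    o=r.get_obs();F.append(o['ft_force']);Z.append(o['ee_pos'])
    im=r.snapshot('wrist')
print(o['t'],np.round(Z,4).tolist(),np.mean(F,0).round(2),np.round(o['finger_gap'],4));e=np.median(Z,0);print('cmd',(o['eef_rot'].T@(T-e)/.25).round(4))
E
python3 st.py .5601 .0832 .200; python3 - <<'E'
from h import *
for n in('tip_end','seam_start'):
    print(n,[(d['p'],np.round(d['at'])) for d in r.pinpoint('wrist',n)])
o=r.get_obs();print(projw([.5612,.0838,.06],o),np.round(o['joint_pos']))
E
```

```text
12.2 [[0.5599, 0.0812, 0.2576], [0.56, 0.0814, 0.2577], [0.5601, 0.0817, 0.2577]] [-0.34 -0.11 -2.02] 0.0238
cmd [-0.0022  0.0067  0.2308]
tip_end [(0.54, array([226., 124.])), (0.49, array([314., 192.]))]
seam_start [(0.83, array([316., 181.])), (0.6, array([178., 112.]))]
[314.64194929 178.26711672] [-32.  16.  21. 103.  -6.  62.  96.]
```

>>> send_rows --rows '[0, 0.007, 0.06, 0, 0, 0, 0.08, 0, 0, 0, 0.06, 0, 0, 0, 0.04, 0, 0, 0, 0.02, 0, 0, 0, 0.012, 0, 0, 0, 0, 0, 0, 0, 0, 0]'

```text
t: 13.02
ee_pos: [0.5603, 0.0846, 0.1903]
eef_rot: [[-0.966, -0.26, 0.001], [-0.26, 0.966, 0.0], [-0.001, 0.0, -1.0]]
ft_force: [-0.1, -0.6, -2.1]
finger_gap: 0.0234
grasp_force: 30.0
```

```bash
python3 st.py .5601 .0832 .180
```

```text
13.1167 [[0.5603, 0.0846, 0.1903], [0.5604, 0.0847, 0.1905], [0.5604, 0.0847, 0.1905]] [ 0.1  -0.77 -2.03] 0.0239
cmd [ 0.0026 -0.0054  0.0418]
```

>>> send_rows --rows '[0.002, -0.003, 0.008, 0, 0, 0, 0.008, 0, 0, 0, 0, 0]'

```text
t: 13.42
ee_pos: [0.5593, 0.0836, 0.1853]
eef_rot: [[-0.966, -0.26, -0.0], [-0.26, 0.966, -0.0], [0.0, 0.0, -1.0]]
ft_force: [-1.2, 0.2, -2.4]
finger_gap: 0.0237
grasp_force: 30.0
```

>>> send_rows --rows '[0, 0, 0.008, 0, 0, 0, 0, 0]'

```text
t: 13.58
ee_pos: [0.5593, 0.0837, 0.1833]
eef_rot: [[-0.966, -0.26, -0.001], [-0.26, 0.966, -0.0], [0.001, 0.0, -1.0]]
ft_force: [0.2, 0.2, -2.2]
finger_gap: 0.0241
grasp_force: 30.0
```

>>> send_rows --rows '[0, 0, 0.008, 0, 0, 0, 0, 0]'

```text
t: 13.75
ee_pos: [0.5593, 0.0838, 0.1813]
eef_rot: [[-0.966, -0.26, -0.0], [-0.26, 0.966, -0.0], [0.0, 0.0, -1.0]]
ft_force: [0.4, 0.3, -2.0]
finger_gap: 0.0239
grasp_force: 30.0
```

>>> send_rows --rows '[0, 0, 0.008, 0, 0, 0, 0, 0]'

```text
t: 13.92
ee_pos: [0.5593, 0.0837, 0.1793]
eef_rot: [[-0.966, -0.26, -0.0], [-0.26, 0.966, -0.0], [0.0, -0.0, -1.0]]
ft_force: [0.5, -0.6, -2.7]
finger_gap: 0.0241
grasp_force: 30.0
```

>>> send_rows --rows '[0, 0, 0.004, 0, 0, 0, 0, 0, 0, 0, 0, 0]'

```text
t: 14.17
ee_pos: [0.5595, 0.0837, 0.1787]
eef_rot: [[-0.966, -0.26, 0.0], [-0.26, 0.966, 0.0], [-0.0, 0.0, -1.0]]
ft_force: [0.6, 0.1, -1.4]
finger_gap: 0.0239
grasp_force: 30.0
```

```bash
python3 st.py .5601 .0832 .180
```

```text
14.2667 [[0.5595, 0.0837, 0.1787], [0.5595, 0.0838, 0.1788], [0.5595, 0.0837, 0.1787]] [ 0.46 -0.14 -1.6 ] 0.0241
cmd [-0.0017 -0.0027 -0.005 ]
```

>>> send_rows --rows '[0, 0, 0.006, 0, 0, 0, 0, 0, 0, 0, 0, 0]'

```text
t: 14.57
ee_pos: [0.5597, 0.0838, 0.1773]
eef_rot: [[-0.966, -0.26, 0.0], [-0.26, 0.966, 0.0], [-0.0, 0.0, -1.0]]
ft_force: [0.3, 1.1, -0.7]
finger_gap: 0.0238
grasp_force: 30.0
```

```bash
python3 st.py .5601 .0832 .180
```

```text
14.6667 [[0.5597, 0.0838, 0.1773], [0.5596, 0.0838, 0.1773], [0.5597, 0.0838, 0.1773]] [ 0.08  0.51 -0.39] 0.024
cmd [-0.0011 -0.0028 -0.0109]
```

>>> send_rows --rows '[0, 0, 0.006, 0, 0, 0, 0, 0, 0, 0, 0, 0]'

```text
t: 14.97
ee_pos: [0.5597, 0.0837, 0.1757]
eef_rot: [[-0.966, -0.26, 0.0], [-0.26, 0.966, 0.0], [-0.0, -0.0, -1.0]]
ft_force: [-0.3, 0.6, 0.3]
finger_gap: 0.0241
grasp_force: 30.0
```

```bash
python3 st.py .5601 .0832 .180
```

```text
15.0667 [[0.5597, 0.0837, 0.1757], [0.5597, 0.0838, 0.1757], [0.5596, 0.0838, 0.1757]] [0.06 0.49 0.27] 0.0237
cmd [-0.0011 -0.0027 -0.017 ]
```

>>> send_rows --rows '[0, 0, 0.004, 0, 0.0026, -0.0097, -0.0007, 0, 0.0026, -0.0097, -0.0007, 0, 0.0026, -0.0097, -0.0007, 0, 0.0026, -0.0097, -0.0007, 0, 0.0026, -0.0097, -0.0007, 0, 0.0026, -0.0097, -0.0007, 0, 0.0026, -0.0097, -0.0007, 0, 0.0026, -0.0097, -0.0007, 0]'

```text
t: 15.87
ee_pos: [0.5595, 0.0635, 0.1761]
eef_rot: [[-0.966, -0.26, 0.0], [-0.26, 0.966, 0.0], [-0.0, 0.0, -1.0]]
ft_force: [-0.3, 1.1, 2.1]
finger_gap: 0.0239
grasp_force: 30.0
```

```bash
python3 st.py .5593 .0262 .180
```

```text
15.9667 [[0.5595, 0.0635, 0.1761], [0.5595, 0.0628, 0.1762], [0.5596, 0.0628, 0.1762]] [0.08 0.83 1.8 ] 0.0239
cmd [ 0.0389 -0.1413 -0.0153]
```

>>> send_rows --rows '[0.0026, -0.0097, -0.0014, 0, 0.0026, -0.0097, -0.0014, 0, 0.0026, -0.0097, -0.0014, 0, 0.0026, -0.0097, -0.0012, 0, 0.0026, -0.0097, -0.0012, 0, 0.0026, -0.0097, -0.0011, 0, 0.0026, -0.0097, -0.0011, 0, 0.0026, -0.0097, -0.0011, 0]'

```text
t: 16.68
ee_pos: [0.5595, 0.0433, 0.1786]
eef_rot: [[-0.966, -0.26, -0.0], [-0.26, 0.966, 0.0], [0.0, 0.0, -1.0]]
ft_force: [0.1, 2.4, 1.7]
finger_gap: 0.0239
grasp_force: 30.0
```

```bash
python3 st.py .5593 .0262 .180
```

```text
16.7833 [[0.5595, 0.0433, 0.1786], [0.5595, 0.0426, 0.1786], [0.5595, 0.0427, 0.1785]] [0.16 1.31 1.31] 0.0238
cmd [ 0.0179 -0.0636 -0.0058]
```

>>> send_rows --rows '[0.003, -0.0106, -0.0011, 0, 0.003, -0.0106, -0.0011, 0, 0.003, -0.0106, -0.0011, 0, 0.003, -0.0106, -0.0011, 0, 0.003, -0.0106, -0.0011, 0, 0.003, -0.0106, -0.0011, 0, 0, 0, 0, 0]'

```text
t: 17.42
ee_pos: [0.5593, 0.0261, 0.1803]
eef_rot: [[-0.966, -0.259, 0.0], [-0.259, 0.966, -0.0], [0.0, -0.0, -1.0]]
ft_force: [-0.2, 0.6, 1.9]
finger_gap: 0.0239
grasp_force: 30.0
```

```bash
python3 st.py .5224 -.0352 .180
```

```text
17.5167 [[0.5593, 0.0261, 0.1803], [0.5593, 0.0262, 0.1802], [0.5593, 0.0262, 0.1802]] [0.25 0.06 1.73] 0.0237
cmd [ 0.2063 -0.1989  0.0011]
```

>>> send_rows --rows '[0.0079, -0.0077, -0.0013, 0, 0.0079, -0.0077, -0.0013, 0, 0.0079, -0.0077, -0.0013, 0, 0.0079, -0.0077, -0.0012, 0, 0.0079, -0.0077, -0.0012, 0, 0.0079, -0.0077, -0.0011, 0, 0.0079, -0.0077, -0.0011, 0, 0.0079, -0.0077, -0.0011, 0, 0.0079, -0.0077, -0.0011, 0]'

```text
t: 18.32
ee_pos: [0.5465, 0.0054, 0.1829]
eef_rot: [[-0.966, -0.26, -0.0], [-0.26, 0.966, 0.0], [0.0, 0.0, -1.0]]
ft_force: [0.8, 1.5, 1.3]
finger_gap: 0.024
grasp_force: 30.0
```

```bash
python3 st.py .5224 -.0352 .180
```

```text
18.4167 [[0.5465, 0.0054, 0.1829], [0.5462, 0.0048, 0.1829], [0.5462, 0.0049, 0.1828]] [0.21 0.47 1.36] 0.0237
cmd [ 0.1336 -0.1303  0.0116]
```

>>> send_rows --rows '[0.0079, -0.0077, -0.001, 0, 0.0079, -0.0077, -0.001, 0, 0.0079, -0.0077, -0.001, 0, 0.0079, -0.0077, -0.001, 0, 0.0079, -0.0077, -0.001, 0, 0.0079, -0.0077, -0.001, 0, 0.0079, -0.0077, -0.001, 0, 0.0079, -0.0077, -0.001, 0, 0.0079, -0.0077, -0.001, 0]'

```text
t: 19.22
ee_pos: [0.5338, -0.0159, 0.1851]
eef_rot: [[-0.966, -0.26, -0.0], [-0.26, 0.966, -0.0], [0.0, -0.0, -1.0]]
ft_force: [-0.1, 2.7, 0.7]
finger_gap: 0.0238
grasp_force: 30.0
```

```bash
python3 st.py .5224 -.0352 .180
```

```text
19.3167 [[0.5338, -0.0159, 0.1851], [0.5335, -0.0165, 0.1852], [0.5336, -0.0164, 0.1851]] [0.04 1.09 0.73] 0.0235
cmd [ 0.0626 -0.0611  0.0205]
```

>>> send_rows --rows '[0.0078, -0.0076, -0.0007, 0, 0.0078, -0.0076, -0.0007, 0, 0.0078, -0.0076, -0.0007, 0, 0.0078, -0.0076, -0.0007, 0, 0.0078, -0.0076, -0.0007, 0, 0.0078, -0.0076, -0.0007, 0, 0.0078, -0.0076, -0.0007, 0, 0.0078, -0.0076, -0.0007, 0, 0, 0, 0, 0]'

```text
t: 20.12
ee_pos: [0.5225, -0.0351, 0.1865]
eef_rot: [[-0.966, -0.259, -0.0], [-0.259, 0.966, -0.0], [0.0, -0.0, -1.0]]
ft_force: [-0.4, 0.2, 1.1]
finger_gap: 0.0238
grasp_force: 30.0
```

```bash
python3 st.py .5216 -.0972 .180
```

```text
20.2167 [[0.5225, -0.0351, 0.1865], [0.5225, -0.0351, 0.1865], [0.5225, -0.035, 0.1864]] [-0.43 -0.73  1.58] 0.0239
cmd [ 0.0679 -0.2391  0.0261]
```

>>> send_rows --rows '[0.0028, -0.01, -0.0011, 0, 0.0028, -0.01, -0.0011, 0, 0.0028, -0.01, -0.0011, 0, 0.0028, -0.01, -0.0011, 0, 0.0028, -0.01, -0.0011, 0, 0.0028, -0.01, -0.0011, 0, 0.0028, -0.01, -0.0011, 0, 0.0028, -0.01, -0.0011, 0, 0.0028, -0.01, -0.0011, 0]'

```text
t: 21.02
ee_pos: [0.5226, -0.058, 0.189]
eef_rot: [[-0.966, -0.26, -0.0], [-0.26, 0.966, 0.0], [0.0, 0.0, -1.0]]
ft_force: [0.1, 1.8, 1.8]
finger_gap: 0.0236
grasp_force: 30.0
```

```bash
python3 st.py .5216 -.0972 .180
```

```text
21.1167 [[0.5226, -0.058, 0.189], [0.5226, -0.0587, 0.1891], [0.5226, -0.0585, 0.189]] [0.18 1.32 1.98] 0.0241
cmd [ 0.044  -0.1483  0.0362]
```

>>> send_rows --rows '[0.003, -0.01, -0.0014, 0, 0.003, -0.01, -0.0014, 0, 0.003, -0.01, -0.0014, 0, 0.003, -0.01, -0.0014, 0, 0.003, -0.01, -0.0014, 0, 0.003, -0.01, -0.0014, 0, 0.003, -0.01, -0.0012, 0, 0.003, -0.01, -0.0012, 0]'

```text
t: 21.83
ee_pos: [0.522, -0.0789, 0.1917]
eef_rot: [[-0.966, -0.26, -0.0], [-0.26, 0.966, 0.0], [0.0, 0.0, -1.0]]
ft_force: [-0.7, 1.4, 2.0]
finger_gap: 0.0239
grasp_force: 30.0
```

```bash
python3 st.py .5216 -.0972 .180
```

```text
21.9333 [[0.522, -0.0789, 0.1917], [0.522, -0.0796, 0.1918], [0.522, -0.0795, 0.1917]] [-0.38  0.75  1.26] 0.0239
cmd [ 0.0198 -0.0681  0.047 ]
```

>>> send_rows --rows '[0.0028, -0.01, -0.0011, 0, 0.0028, -0.01, -0.0011, 0, 0.0028, -0.01, -0.0011, 0, 0.0028, -0.01, -0.001, 0, 0.0028, -0.01, -0.001, 0, 0.0028, -0.01, -0.001, 0, 0.0028, -0.01, -0.001, 0, 0, 0, 0, 0]'

```text
t: 22.65
ee_pos: [0.5218, -0.0976, 0.1936]
eef_rot: [[-0.966, -0.259, 0.0], [-0.259, 0.966, -0.0], [-0.0, -0.0, -1.0]]
ft_force: [0.5, 0.1, 1.4]
finger_gap: 0.0244
grasp_force: 30.0
```

```bash
python3 st.py .5216 -.0972 .180
```

```text
22.75 [[0.5218, -0.0976, 0.1936], [0.5218, -0.0976, 0.1936], [0.5218, -0.0975, 0.1935]] [ 0.44 -0.32  1.52] 0.0241
cmd [0.0005 0.0017 0.0543]
```

Still pressed, about 4 mm, at seam_end. Now on off the open end.

>>> send_rows --rows '[0.0026, -0.0097, -0.001, 0, 0.0026, -0.0097, -0.001, 0, 0.0026, -0.0097, -0.001, 0, 0.0026, -0.0097, -0.001, 0, 0.0026, -0.0097, -0.001, 0, 0.0026, -0.0097, -0.001, 0, 0.0026, -0.0097, -0.001, 0, 0.0026, -0.0097, -0.001, 0, 0.0026, -0.0097, 0, 0, 0.0026, -0.0097, 0, 0]'

```text
t: 23.63
ee_pos: [0.5217, -0.1223, 0.1954]
eef_rot: [[-0.966, -0.26, -0.0], [-0.26, 0.966, -0.0], [0.0, 0.0, -1.0]]
ft_force: [-0.5, -0.2, -2.8]
finger_gap: 0.0239
grasp_force: 30.0
```

>>> send_rows --rows '[0, 0, -0.04, 0, 0, 0, -0.08, 0, 0, 0, -0.08, 0, 0, 0, -0.06, 0, 0, 0, 0, 0, 0, 0, 0, 0]'

```text
t: 24.13
ee_pos: [0.5224, -0.1219, 0.2613]
eef_rot: [[-0.966, -0.26, 0.002], [-0.26, 0.966, 0.0], [-0.002, -0.0, -1.0]]
ft_force: [0.2, -0.2, -1.9]
finger_gap: 0.0241
grasp_force: 30.0
```

```bash
python3 st.py .4170 -.2726 .258; python3 - <<'E'
from h import *
im=r.snapshot('top');cv2.imwrite('pics/t2.png',cv2.resize(im[150:310,240:460],None,fx=3.5,fy=3.5,interpolation=cv2.INTER_CUBIC))
for c in('top','wrist','scene'):
    if c!='top': r.snapshot(c)
    print(c,[(round(d['p'],2),np.round(d['at'])) for d in r.pinpoint(c,'slug')])
E
```

```text
24.2333 [[0.5224, -0.1219, 0.2613], [0.5216, -0.1217, 0.2603], [0.5212, -0.1217, 0.2597]] [ 0.02 -0.28 -1.96] 0.0237
cmd [ 0.561  -0.474   0.0095]
top []
wrist [(0.44, array([325., 174.]))]
scene [(0.5, array([284., 245.]))]
```

View pics/t2.png

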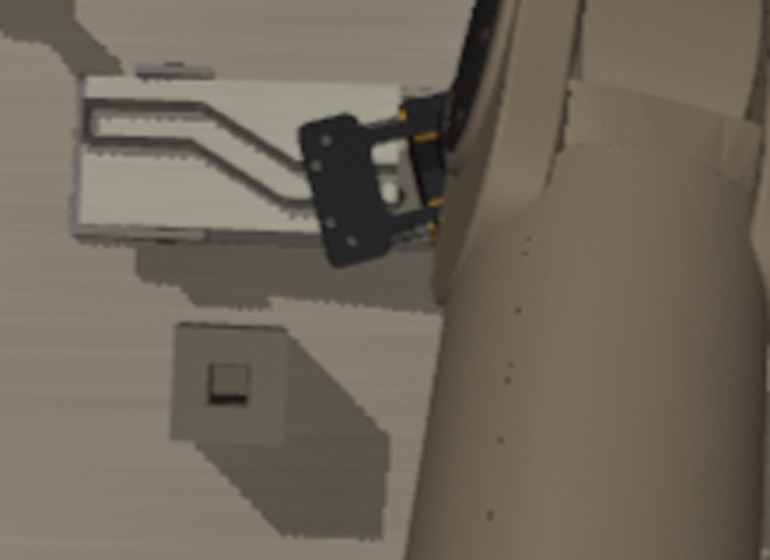

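The gutter part in view is clear of the slug, but the arm hides the tray at (400,190). I'll check the tray again once the arm has moved off.

>>> send_rows --rows '[0.05, -0.042, 0, 0, 0.09, -0.076, 0, 0, 0.09, -0.076, 0, 0, 0.09, -0.076, 0, 0, 0.09, -0.076, 0, 0, 0.09, -0.076, 0, 0, 0.06, -0.051, 0, 0, 0, 0, 0, 0, 0, 0, 0, 0]'

```text
t: 25.33
ee_pos: [0.4167, -0.2734, 0.2605]
eef_rot: [[-0.966, -0.257, 0.0], [-0.257, 0.966, 0.0], [-0.0, 0.0, -1.0]]
ft_force: [0.3, 0.2, -2.9]
finger_gap: 0.0241
grasp_force: 30.0
```

```bash
python3 st.py .4170 -.2726 .133; python3 - <<'E'
from h import *
for c in('wrist','top','scene'):
    r.snapshot(c)
    print(c,[(round(d['p'],2),np.round(d['at'])) for d in r.pinpoint(c,'slug')])
E
```

```text
25.4333 [[0.4167, -0.2734, 0.2605], [0.4176, -0.2723, 0.2605], [0.418, -0.2717, 0.2604]] [-0.12  0.56 -2.53] 0.024
cmd [ 0.0027 -0.0009  0.5099]
wrist [(0.56, array([400., 266.])), (0.19, array([472., 311.]))]
top [(0.73, array([429., 116.]))]
scene [(0.36, array([286., 243.]))]
```

>>> send_rows --rows '[0.0027, 0, 0.03, 0, 0, 0, 0.05, 0, 0, 0, 0.06, 0, 0, 0, 0.08, 0, 0, 0, 0.08, 0, 0, 0, 0.08, 0, 0, 0, 0.07, 0, 0, 0, 0.04, 0, 0, 0, 0, 0, 0, 0, 0, 0]'

```text
t: 26.62
ee_pos: [0.4166, -0.2727, 0.1378]
eef_rot: [[-0.966, -0.26, -0.001], [-0.26, 0.966, 0.0], [0.001, 0.0, -1.0]]
ft_force: [-0.0, -1.2, -1.9]
finger_gap: 0.0236
grasp_force: 30.0
```

```bash
python3 st.py .4170 -.2726 .133
```

```text
26.7167 [[0.4166, -0.2727, 0.1378], [0.4171, -0.273, 0.1385], [0.4174, -0.2731, 0.1389]] [ 0.16 -0.07 -1.78] 0.0239
cmd [0.0001 0.0017 0.0221]
```

>>> send_rows --rows '[0, 0, 0.01, 0, 0, 0, 0.006, 0, 0, 0, 0.004, 0, 0, 0, 0, 0, 0, 0, 0, 0]'

```text
t: 27.18
ee_pos: [0.4167, -0.2726, 0.133]
eef_rot: [[-0.966, -0.26, -0.0], [-0.26, 0.966, 0.0], [0.0, 0.0, -1.0]]
ft_force: [-0.0, 0.3, -2.8]
finger_gap: 0.024
grasp_force: 30.0
```

```bash
python3 st.py .4170 -.2726 .133
```

```text
27.2833 [[0.4167, -0.2726, 0.133], [0.4167, -0.2726, 0.133], [0.4168, -0.2726, 0.133]] [ 0.01  0.12 -2.59] 0.0239
cmd [-0.001  -0.0001  0.0002]
```

>>> send_rows --rows '[0, 0, 0.003, 0, 0, 0, 0, 0, 0, 0, 0, 0]'

```text
t: 27.58
ee_pos: [0.4169, -0.2727, 0.1326]
eef_rot: [[-0.966, -0.26, 0.0], [-0.26, 0.966, 0.0], [-0.0, 0.0, -1.0]]
ft_force: [-1.8, 1.7, 4.2]
finger_gap: 0.0243
grasp_force: 30.0
```

```bash
python3 st.py .4170 -.2726 .133
```

```text
27.6833 [[0.4169, -0.2727, 0.1326], [0.4169, -0.2727, 0.1326], [0.4169, -0.2727, 0.1326]] [-1.85  1.21  5.34] 0.0236
cmd [-0.0006  0.0003 -0.0015]
```

Seated on the stand. Release and rise.

>>> send_rows --rows '[0, 0, 0, 0, 0, 0, 0, 0, 0, 0, 0, 0, 0, 0, 0, 0, 0, 0, 0, 0, 0, 0, 0, 0, 0, 0, 0, 0]' --grip 1

```text
t: 28.32
ee_pos: [0.4168, -0.2726, 0.1322]
eef_rot: [[-0.966, -0.26, -0.0], [-0.26, 0.966, -0.0], [0.0, -0.0, -1.0]]
ft_force: [-0.8, -0.6, 0.1]
finger_gap: 0.0673
grasp_force: 0.0
```

>>> send_rows --rows '[0, 0, 0, 0, 0, 0, -0.05, 0, 0, 0, -0.1, 0, 0, 0, -0.12, 0, 0, 0, -0.12, 0, 0, 0, -0.12, 0, -0.15, 0, 0, 0, -0.15, 0.05, 0, 0, 0, 0, 0, 0, 0, 0, 0, 0]'

```text
t: 29.15
ee_pos: [0.4875, -0.2392, 0.2594]
eef_rot: [[-0.964, -0.264, -0.0], [-0.264, 0.964, 0.0], [0.0, 0.0, -1.0]]
ft_force: [-0.8, 0.6, -0.7]
finger_gap: 0.0876
grasp_force: 0.0
```

```bash
python3 look.py w6 slug scraper tray_floor; python3 - <<'E'
from h import *
im=cv2.imread('pics/w6.png');cv2.imwrite('pics/w6v.png',im);s=r.snapshot('scene');cv2.imwrite('pics/fin.png',np.vstack([im[:300],cv2.resize(s[150:290,120:420],None,fx=2.13,fy=2.13)[:,:640].copy() if 0 else cv2.resize(s[150:290,120:420],(640,299))]))
E
```

```text
slug 0.5 [399. 219.] [ 0.5111 -0.1197  0.06  ]
scraper 0.84 [302. 114.] [ 0.4188 -0.2703  0.105 ]
scraper 0.53 [412. 232.] [ 0.5096 -0.1173  0.105 ]
tray_floor 0.58 [366. 224.] [ 0.5434 -0.1465  0.013 ]
```

View pics/fin.png

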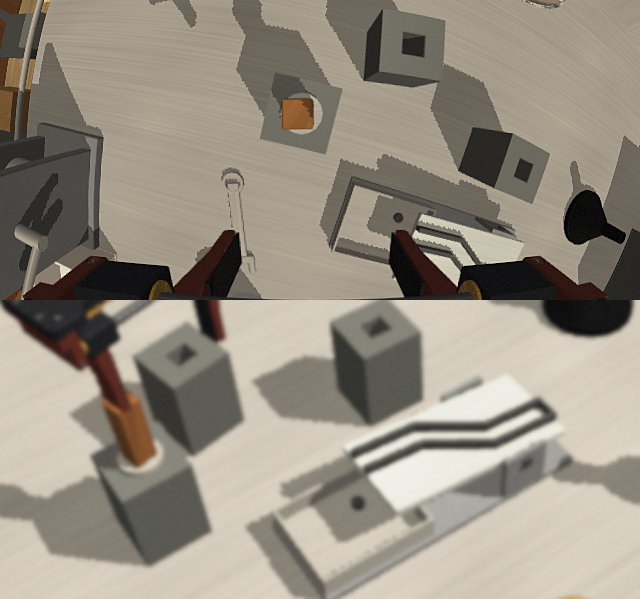

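The top half shows the slug lying in the tray at (398,217) and the scraper upright in its stand at (298,113). The gripper is clear of everything.

```bash
python3 -c "
from h import *
print(r.sign_off())"
```

```text
the job is handed in; nothing more can be done
None
```

The job is handed in after about 29 s of the 72 s allowed: I scraped the gutter in one pass with the tip pressed in by an estimated 2 to 5 mm throughout, the last pictures show the slug in the catch tray and the scraper upright in its stand, and the judge's result was not shown.

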